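# Empty a module case and hold it flush on the sloped contact stage

### The job

The open-ended aluminium module case is due for its base contact test, but three loose hex spacers are still lying in it: pick the case up and tip it so that they slide out of its open end into the grey tray. Then turn it right way up, tilt it to the slope of the contact stage and press its flat underside flush on the face, firmly but gently, long way up the slope between the corner marks, so that all four spring pins are pushed in level under it. Finish while still gripping it and holding it pressed there for the reading; do not let go, do not shift the stage's slope, and leave the other things on the bench alone.

Things in the scene. Friction and masses are not known exactly. Their poses are not given: they have to be found in the camera images.
- case: die-cast aluminium case, 112 long (x) x 56 wide (y) x 40 high (z), 0.28 kg: open-topped trough, 4 mm floor and walls. Origin: centre of its flat underside; z out of the open top. The +x end is closed, with a round connector 15 mm thick standing out 14 mm, 21 mm up; the -x end is quite open. Grip it from above across the plain 56 mm side walls. Starts on the bench, top up, the spacers inside
- spacer1: hexagonal brass spacer, 14 across flats, 20 long, 22 g, loose in the case at the start; origin at its centre, x along its length
- spacer2: hexagonal brass spacer, 14 across flats, 20 long, 22 g, loose in the case at the start; origin at its centre, x along its length
- spacer3: hexagonal brass spacer, 14 across flats, 20 long, 22 g, loose in the case at the start; origin at its centre, x along its length
- tray: grey open plastic parts tray, 150 (x) x 120 (y) x 32 high, 4 mm walls and floor, empty, loose (0.6 kg); origin at the centre of its underside, z up
- test_stage: grey tilting contact stage, fixed to the bench: base 140 (x) x 110 (y) x 12 mm, clevis, and a steel platen on a level trunnion 75 mm up, clamped at a slope; origin: centre of its underside, low side of the slope towards its -x. Nothing of it rises above the platen's face but four pins and the ledge
- platen_face (a point): centre of the stage's sloped steel face, about 105 mm above the bench; z = outward normal of the face, x up the slope, y level across it. Face 150 (x) x 120 (y) mm; a catch ledge 5 mm high runs across the low end at x = -69 to -75 mm. Dark corner marks show the 112 x 56 mm place of the case, centred here, long way up the slope (either end up will do)
- platen (a joint): slope of the stage's face to the bench, rad (0 = level), clamped at 0.28 to 0.58 rad, different each time; the low edge is on the side of the platen_face frame's -x. Stiff: it should stay as it is set
- pin1 (a joint): travel of the brass spring contact pin, 6.4 mm diameter, at x = 38, y = 16 mm on the face (platen_face frame): 0 = fully out, 5 mm proud of the face; 0.005 m = pressed level with the face. Spring 0.7 N at first, 2.5 N when level with the face, so all four need about 10 N
- pin2 (a joint): travel of the brass spring contact pin, 6.4 mm diameter, at x = 38, y = -16 mm on the face (platen_face frame): 0 = fully out, 5 mm proud of the face; 0.005 m = pressed level with the face. Spring 0.7 N at first, 2.5 N when level with the face, so all four need about 10 N
- pin3 (a joint): travel of the brass spring contact pin, 6.4 mm diameter, at x = -38, y = 16 mm on the face (platen_face frame): 0 = fully out, 5 mm proud of the face; 0.005 m = pressed level with the face. Spring 0.7 N at first, 2.5 N when level with the face, so all four need about 10 N
- pin4 (a joint): travel of the brass spring contact pin, 6.4 mm diameter, at x = -38, y = -16 mm on the face (platen_face frame): 0 = fully out, 5 mm proud of the face; 0.005 m = pressed level with the face. Spring 0.7 N at first, 2.5 N when level with the face, so all four need about 10 N
- tweezers: bystander: steel tweezers, 126 mm long
- heatsink: bystander: finned heatsink, 34x50x26 mm
- screwdriver_small: bystander: small screwdriver, 124 mm long
- flux_pot: bystander: round flux tin, 46 mm across, 22 high
- marker: bystander: marker pen, 136 mm long
- side_cutters: bystander: side cutters, 123 mm long
Mind the look-alikes: they are no part of the job. There is more than one size of the case; the one meant has the size given above.

How it is judged:
By the outcome, as a careful person would: the job done as asked, in the order asked, and still so for the second after the job is handed in, while the arm keeps its last pose, push and grip.
It also fails if it takes over 54 s, if anything falls off the work surface, if the arm or the gripper's body presses on something with over 40 N, if the wrist force passes 120 N, or if a joint passes its speed limit or range.

### The arm

A 6-joint arm with a two-finger parallel gripper is mounted at the origin on a cart in front of the work surface, level with it; the furniture and walls round the work are solid. World frame = base frame: x ahead of the robot, y to its left, z up, the work surface at z = 0. Lengths are in m, angles in rad, forces in N, time in s.
With the tool pointing down it reaches from about 0.4 to 0.925 m from the base axis. Payload 12.5 kg.
Tool frame: the origin (TCP) lies midway between the tips of the shut fingers; the grasp point (between the pads) lies 19 mm behind it (env.tcp_to_grasp is the distance from the TCP to the grasp point, in m); z points along the fingers, y is the direction in which the jaws open and shut (so a half turn about z gives the same grasp; the last joint's range is limited). The gripper opens to 95 mm and grips with 3 to 60 N. Pads are 20 mm wide; open, the fingers measure 119 mm over their backs; the gripper's body (75 mm by 180 mm) begins 59 mm behind the grasp point.
Start: joints at [-1.315, 0.491, 1.559, -0, 1.092, -0.106], TCP at [0.221, -0.585, 0.215] pointing down, gripper open.
Joint ranges: [-3.1, 3.1], [-0.84, 2.19], [0.05, 2.79], [-1.13, 4.28], [0.06, 2.93], [-2.69, 2.69]. Speed limits (rad/s): [2.22, 2.22, 2.79, 3.14, 3.14, 3.14].

### API

Orientations are given as a unit quaternion [x, y, z, w].
In Python, from station import observe, viewer, workorder, env gives the robot as it stands.
- The arm moves only by the tool apply_moves, never from a script. Its argument "series" is a list of rows, each a list of 7 numbers: the turn, a rotation vector about the tool's x, y, z in units of 5 degrees (1.0 is 5 degrees), then the shift along the tool's x, y, z in units of 30 mm (1.0 is 30 mm), then the closure, from 0 (fully open) to 1 (shut). In form: [[rx, ry, rz, dx, dy, dz, fingers], ...]. A call has 1 to 5 rows; each row is the pose to reach, as a shift and turn from the pose commanded when the call began, along the tool's axes at that moment; what a row does not reach only later rows make up. A row lasts 1/10 s, in which the tool goes at most 50 mm and 8.59 degrees, less where a joint would pass 70% of its speed; a pose out of reach is approached as far as the arm can. A call with a gripper value outside its range is refused whole. The fingers move at their own pace and stop on an object; "force" is the grip in N (left out, the last holds). Time passes only in rows, so rows that repeat a pose let the fingers close. It gives the time, the measured TCP pose, the force and the opening at its end, in the units of the state.
- observe(): the state, without advancing time (a new reading comes with each control period).
- viewer.capture(name): name is "side" or "top"; returns a dict with "image" (384x512x3 uint8, blue, green, red), "range_z" (384x512 float32, m along the optical axis (not along the pixel's ray), 0 where there is no reading), "fx", "fy", "cx", "cy" (pixels), "eye" and "orientation" of the camera in the world. Camera axes: x right, y up, looking along -z (the intrinsics and any distortion apply to the point x, -y, -z); pixel columns grow to the right and rows downward; lengths in m; the calibration is good to about 2 mm. A picture is of the moment at which its call begins.
- workorder.sign_off(): hands the job in, once; it reports no verdict.
Trained networks look in a picture, given as the dict that the camera call returned (one of the last four; its "shot" number tells which), for a name from the list of things; names that differ only in an ending like _2 or _b are one class to them, and where a whole thing is asked for, a point or a joint stands for the part that bears it (a point fixed in the world has none). Each returns a list of dicts, best first, with "p" (0 to 1); they miss things now and then, are a little off and sometimes report something else, mostly with a low value. They report only what shows in the picture. A call takes as long as a camera call. They do not tell look-alikes from the thing itself.
- viewer.recognise(picture, label): "box" ([left, top, width, height] in pixels, round what is visible of it).
- viewer.masks_of(picture, label): "pixels" (384x512 bool, what is visible of it) and "box" ([left, top, width, height] in pixels, round what is visible of it).
- viewer.landmark_of(picture, label): "xy" ([column, row] in pixels: a listed point, or the origin of a listed thing).
The state is a dict: "time": time; "joints": joint angles; "dq": joint speeds; "joint_efforts": joint torques, N m; "position": TCP position; "tcp_rot": TCP orientation; "force": force on the tool from outside, world axes, zero at the start; "moment": the same for the moment, N m; "grip_width": finger opening in m.
Only numpy, scipy, OpenCV 4.12 (cv2) and the standard library are available. Lean on these libraries where they do the work, as an engineer would, in place of code of your own. Each camera call takes 0.05 s, during which the arm holds its last target. There are 200 camera calls.

## Working session

There is one attempt and no reset: what is moved stays moved. The work goes in short steps, Python scripts to look and compute and a tool call to move; the robot and the scene stay as the last step left them, time stands still between calls to the robot, and variables do not carry over. Pictures are saved under pics/ and viewed, about 8 in all and at most 12, crops included, and the job is handed in when it is done.

Besides the shell and the picture viewer there is one more tool, called after ">>>" in YAML: its name, and indented under it one key for each argument. apply_moves: Moves the arm, as the interface text tells. Its arguments: {"type":"object","properties":{"series":{"type":"array"},"force":{"type":"number"}},"required":["series"]}

```bash
ls; mkdir -p pics
cat > h.py <<'E'
import numpy as np, cv2
from scipy.spatial.transform import Rotation as R
from station import observe, viewer, workorder, env
def cloud(p):
    z=p["range_z"]; v,u=np.mgrid[:z.shape[0],:z.shape[1]]
    c=np.stack([(u-p["cx"])/p["fx"]*z,-(v-p["cy"])/p["fy"]*z,-z],-1)
    w=c@R.from_quat(p["orientation"]).as_matrix().T+np.array(p["eye"]); w[z==0]=np.nan
    return w
def project(p,X):
    c=(np.atleast_2d(X)-p["eye"])@R.from_quat(p["orientation"]).as_matrix()
    return np.c_[p["cx"]+p["fx"]*c[:,0]/-c[:,2],p["cy"]-p["fy"]*c[:,1]/-c[:,2]]
E
python3 - <<'E'
from h import *
ims=[]
for n in ("top","side"):
    p=viewer.capture(n); W=cloud(p); print(n,p.keys(),p["eye"],p["orientation"],p["fx"])
    im=p["image"].copy()
    for l in ["case","spacer1","tray","test_stage","platen_face","pin1"]:
        for d in viewer.masks_of(p,l)[:4] if l!="platen_face" else []:
            q=W[d["pixels"]]; q=q[~np.isnan(q[:,0])]
            if len(q)<3: continue
            print(l,round(d["p"],2),d["box"],np.median(q,0).round(3),q.min(0).round(3),q.max(0).round(3))
        for d in viewer.landmark_of(p,l)[:2]: print("  lm",l,round(d["p"],2),d["xy"], W[int(d["xy"][1]),int(d["xy"][0])].round(3))
    cv2.imwrite(f"pics/{n}0.png",im); np.savez(f"{n}0.npz",W=W)
print(observe())
E
```

```text
pics
top dict_keys(['image', 'range_z', 'fx', 'fy', 'cx', 'cy', 'eye', 'orientation', 'shot']) [ 0.38553883 -0.0625084   1.29457726] [-0.0371209   0.03557007  0.71373606 -0.69852534] 416.31996323995526
case 0.78 [296.0, 224.0, 27.7, 15.2] [ 0.383 -0.225  0.003] [ 0.358 -0.264 -0.007] [ 0.411 -0.183  0.034]
case 0.55 [321.2, 167.2, 18.6, 44.4] [ 0.516 -0.298  0.007] [ 0.455 -0.323 -0.005] [ 0.581 -0.262  0.048]
  lm case 0.71 [308.9, 229.9] [ 0.392 -0.218  0.002]
  lm case 0.58 [332.9, 178.7] [ 0.547 -0.295  0.019]
  lm spacer1 0.7 [381.2, 174.4] [ 0.56  -0.455 -0.006]
  lm spacer1 0.58 [328.9, 200.4] [ 0.48  -0.281  0.017]
tray 0.88 [245.0, 173.6, 42.7, 51.8] [ 0.484 -0.087  0.004] [ 0.407 -0.149 -0.005] [ 0.564 -0.024  0.037]
  lm tray 0.75 [264.6, 197.8] [ 0.494 -0.085  0.003]
test_stage 0.87 [154.8, 145.7, 52.1, 54.6] [0.561 0.161 0.1  ] [ 0.484  0.099 -0.009] [0.658 0.25  0.138]
  lm test_stage 0.6 [184.0, 173.5] [0.56  0.147 0.104]
  lm platen_face 0.95 [176.5, 175.5] [0.556 0.171 0.097]
  lm platen_face 0.54 [183.1, 242.7] [ 0.361  0.169 -0.   ]Traceback (most recent call last):
  File "<stdin>", line 11, in <module>
ValueError: it knows: case, flux_pot, heatsink, marker, platen_face, screwdriver_small, side_cutters, spacer, test_stage, tray, tweezers
```

Run:
```python
from h import *
ims=[]
for n in ("top","side"):
    p=viewer.capture(n); W=cloud(p); print(n,p["eye"],p["fx"])
    for l in ["case","spacer","tray","test_stage","platen_face"]:
        for d in viewer.masks_of(p,l)[:5] if l!="platen_face" else []:
            q=W[d["pixels"]]; q=q[~np.isnan(q[:,0])]
            if len(q)<3: continue
            print(l,round(d["p"],2),d["box"],np.median(q,0).round(3),q.min(0).round(3),q.max(0).round(3))
        for d in viewer.landmark_of(p,l)[:2]: print("  lm",l,round(d["p"],2),d["xy"], W[int(d["xy"][1]),int(d["xy"][0])].round(3))
    im=p["image"]
    if n=="top": im=cv2.resize(im[120:270,130:430],(800,400),interpolation=cv2.INTER_CUBIC)
    cv2.imwrite(f"pics/{n}0.png",im); np.savez(f"{n}0.npz",W=W,im=p["image"])
print(observe()["position"])
```

```text
top [ 0.38553883 -0.0625084   1.29457726] 416.31996323995526
case 0.73 [321.3, 165.3, 21.0, 43.1] [ 0.515 -0.298  0.007] [ 0.454 -0.328 -0.005] [ 0.58  -0.262  0.049]
case 0.64 [296.3, 220.1, 30.2, 22.4] [ 0.382 -0.224  0.003] [ 0.355 -0.271 -0.009] [ 0.414 -0.181  0.038]
case 0.49 [155.7, 148.5, 46.8, 53.1] [0.558 0.164 0.102] [ 0.484  0.099 -0.003] [0.649 0.244 0.139]
  lm case 0.79 [308.4, 232.8] [ 0.383 -0.218  0.001]
  lm case 0.58 [328.7, 185.4] [ 0.527 -0.285  0.004]
  lm spacer 0.61 [331.3, 179.9] [ 0.544 -0.293  0.017]
  lm spacer 0.54 [325.6, 199.2] [ 0.484 -0.274  0.005]
tray 0.79 [244.8, 174.0, 41.2, 51.6] [ 0.482 -0.086  0.004] [ 0.405 -0.147 -0.005] [ 0.557 -0.024  0.037]
tray 0.41 [155.8, 148.9, 47.6, 53.8] [0.558 0.164 0.102] [ 0.484  0.099 -0.006] [0.649 0.244 0.139]
  lm tray 0.71 [261.9, 200.5] [ 0.485 -0.075  0.005]
test_stage 0.82 [154.8, 146.6, 49.5, 55.6] [0.559 0.161 0.1  ] [ 0.484  0.099 -0.007] [0.638 0.251 0.139]
  lm test_stage 0.69 [278.0, 145.6] [ 0.653 -0.131  0.027]
  lm test_stage 0.63 [182.5, 175.4] [0.555 0.153 0.1  ]
  lm platen_face 0.76 [179.2, 1
[... 272 characters left out ...]
  ] [ 0.579 -0.254  0.046]
  lm case 0.92 [219.8, 246.0] [ 0.382 -0.259  0.022]
  lm case 0.61 [267.7, 261.0] [ 0.503 -0.319  0.015]
tray 0.72 [224.1, 192.3, 56.7, 35.8] [ 0.482 -0.073  0.012] [ 0.404 -0.151 -0.001] [ 0.567 -0.019  0.038]
tray 0.35 [211.6, 171.5, 7.1, 13.5] [0.363 0.125 0.014] [0.359 0.102 0.007] [0.37  0.166 0.018]
  lm tray 0.81 [252.2, 214.4] [ 0.481 -0.081  0.003]
test_stage 0.58 [245.9, 134.0, 46.2, 49.3] [0.559 0.144 0.064] [ 0.482  0.098 -0.001] [0.66  0.414 0.14 ]
  lm test_stage 0.58 [268.0, 172.4] [0.547 0.121 0.038]
  lm platen_face 0.84 [271.0, 146.2] [0.561 0.177 0.108]
  lm platen_face 0.7 [223.6, 156.9] [0.399 0.31  0.009]
[ 0.22123892 -0.58456126  0.21466717]
```

View pics/top0.png

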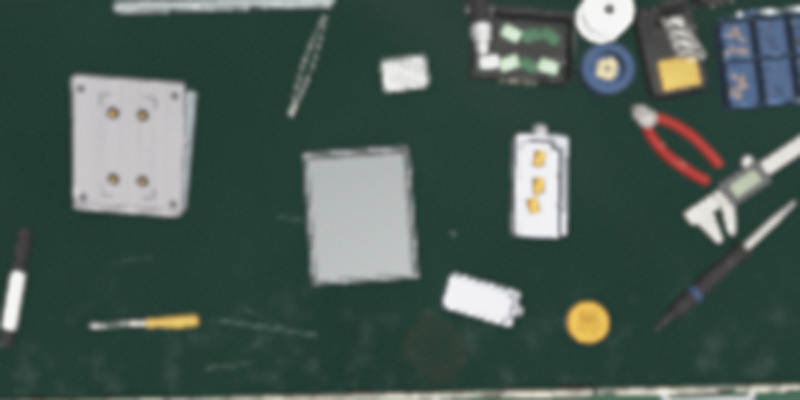

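View pics/side0.png

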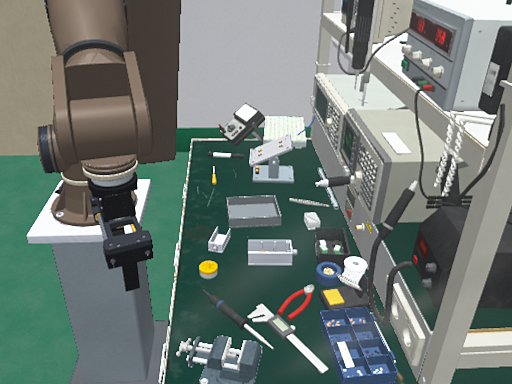

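The top view shows the case at about (515-568, 130-237) in the crop, with its connector up (+x) and three spacers inside. The tray is at (303-418, 148-285), and the stage at (70-195, 75-215) slopes down towards the robot. The smaller look-alike case is at (445-520, 275-325). Next I'll fit their geometry.

Run:
```python
from h import *
for n in("top0","side0"):
    W=np.load(n+".npz")["W"]; f=W.reshape(-1,3); f=f[~np.isnan(f[:,0])]
    def sel(x0,x1,y0,y1,z0,z1): return f[(f[:,0]>x0)&(f[:,0]<x1)&(f[:,1]>y0)&(f[:,1]<y1)&(f[:,2]>z0)&(f[:,2]<z1)]
    for nm,b in (("case",(.44,.61,-.34,-.24,.03,.06)),("tray",(.39,.58,-.16,-.01,.022,.05))):
        q=sel(*b); r=cv2.minAreaRect(q[:,:2].astype(np.float32)); print(n,nm,len(q),np.round(r[0],4),np.round(r[1],4),r[2],np.median(q[:,2]).round(3))
    q=sel(.47,.66,.08,.26,.06,.16)
    for _ in range(6):
        c=q.mean(0); v=np.linalg.svd(q-c)[2][2]; v*=np.sign(v[2]); q=q[abs((q-c)@v)<.004]
    print("plane",len(q),c.round(4),v.round(4),"slope",np.arccos(v[2]),"az",np.degrees(np.arctan2(-v[1],-v[0])), "n std",((q-c)@v).std())
    s=R.align_vectors([[0,0,1]],[v])[0]
    up=np.array([0,0,1])-v*v[2]; up/=np.linalg.norm(up); y=np.cross(v,up)
    a=np.c_[(q-c)@up,(q-c)@y].astype(np.float32); print(cv2.minAreaRect(a), c+up*np.mean(np.percentile(a[:,0],[.5,99.5]))+y*np.mean(np.percentile(a[:,1],[.5,99.5])),up)
    fl=sel(.3,.7,-.5,.5,-.02,.015); print("bench z",np.median(fl[:,2]))
im=np.load("top0.npz")["im"]
c=cv2.resize(im[140:206,145:211],(560,560),interpolation=cv2.INTER_CUBIC); c2=cv2.resize(im[160:216,310:350],(240,336),interpolation=cv2.INTER_CUBIC)
o=np.zeros((560,800,3),np.uint8);o[:,:560]=c;o[:336,560:]=c2;cv2.imwrite("pics/crop1.png",o)
```

```text
top0 case 166 [ 0.5115 -0.293 ] [0.057  0.1107] 87.44352722167969 0.039
top0 tray 250 [ 0.4818 -0.0865] [0.15   0.1198] 2.596708059310913 0.031
plane 1822 [0.5583 0.1644 0.1025] [-0.4406  0.0442  0.8966] slope 0.45876250333133006 az -5.724911664678042 n std 0.0018174844050550666
((-0.0028049498796463013, 0.0005736872553825378), (0.15100990235805511, 0.12038964033126831), 0.12932713329792023) [0.55619681 0.16479994 0.10148457] [ 0.89212921 -0.0894381   0.44283891]
bench z -0.0004268714109465499
side0 case 443 [ 0.5174 -0.2915] [0.0619 0.1232] 86.4807357788086 0.038
side0 tray 502 [ 0.481  -0.0852] [0.1504 0.1291] 2.259840965270996 0.03
plane 379 [0.5572 0.1755 0.1051] [-0.4465 -0.0181  0.8946] slope 0.46325434169349555 az 2.31620929657811 n std 0.0016112498507766346
((-0.001178734004497528, -0.01035364717245102), (0.12138434499502182, 0.14727100729942322), 84.13410949707031) [0.55754496 0.1638828  0.10506857] [0.89387211 0.0361549  0.44686181]
bench z 0.003136865256151644
```

View pics/crop1.png

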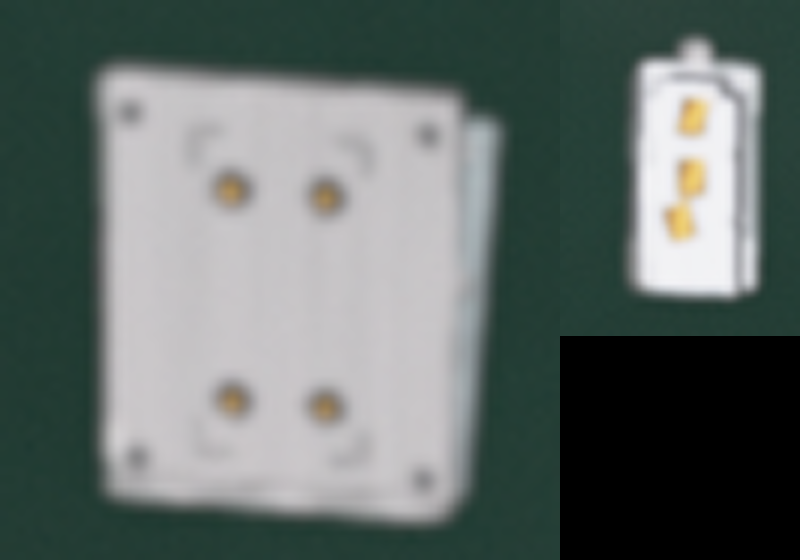

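The crop shows four pins at about (232,190), (325,197), (232,400) and (325,408), with the corner marks around them. The case's open end faces down in the picture, towards the robot (-x).

Run:
```python
from h import *
from scipy.optimize import least_squares
print([a for a in dir(env) if a[0]!='_'], env.tcp_to_grasp)
s=observe(); T=R.from_quat(s["tcp_rot"]).as_matrix(); print(T.round(3))
p=viewer.capture("top"); im=p["image"]
b=im[140:206,145:211].astype(float); w=b[...,2]-b[...,0]-35; w[w<0]=0
n,l,st,ce=cv2.connectedComponentsWithStats((w>0).astype(np.uint8)); P=[]
for i in range(1,n):
    if st[i,4]>=3:
        v,u=np.nonzero(l==i); P.append([np.average(u,weights=w[v,u])+145,np.average(v,weights=w[v,u])+140,st[i,4]])
P=np.array(P);print(P.round(2))
P=P[np.argsort(-P[:,2])[:4],:2]
def place(t,q,slope,cx,cy,cz):
    up=R.from_euler("ZY",[t,-slope]).as_matrix(); return np.array([cx,cy,cz])+np.array(q)@up.T
pins=[[38,16,4],[38,-16,4],[-38,16,4],[-38,-16,4]]; pins=np.array(pins)/1e3
m0=project(p,place(0,pins,.46,.556,.164,.104)); P=np.array([P[np.argmin(((P-a)**2).sum(1))] for a in m0])
for sl in (None,):
    # free: yaw,slope,cx,cy, z fixed
    for cz in (.1015,.105):
        r=least_squares(lambda x:(project(p,place(x[0],pins,x[1],x[2],x[3],cz))-P).ravel(),[0,.46,.556,.164]); print(cz,r.x.round(4),np.degrees(r.x[0]).round(2),r.fun.round(2))
```

```text
['PlanningError', 'tcp_to_grasp'] 0.0188
[[ 0.935  0.354  0.   ]
 [ 0.354 -0.935 -0.   ]
 [ 0.     0.    -1.   ]]
[[171.69 162.06   7.  ]
 [182.91 162.85   5.  ]
 [171.89 186.79   5.  ]
 [182.84 187.62   4.  ]]
0.1015 [-0.0986  0.4809  0.5567  0.1655] -5.65 [ 0.02 -0.03 -0.03  0.02  0.03  0.   -0.01  0.01]
0.105 [-0.1001  0.4883  0.5562  0.1648] -5.74 [-0.   -0.04 -0.02  0.03  0.02 -0.    0.    0.02]
```

>>> apply_moves:
  series:
    - [1e-09, 0, 1.2, 2.5, -1.1, 0.2, 0]
    - [0, 0, 2.4, 4, -1.8, 0.5, 0]
    - [0, 0, 3.6, 5.4, -2.5, 0.8, 0]
    - [0, 0, 4.66, 6.8, -3.1, 1.1, 0]
    - [0, 0, 4.66, 8.2, -3.75, 1.4, 0]

```text
time: 2.1
position: [0.3961, -0.4076, 0.1771]
tcp_rot: [1.0, -0.024, 0.0, 0.0]
force: [0.8, -0.4, -1.6]
grip_width: 0.0951
```

```bash
cat > st.py <<'E'
from h import *
import sys,json
s=observe(); T=R.from_quat(s["tcp_rot"]); print("t",round(s["time"],2),"pos",np.round(s["position"],4),"q",np.round(s["joints"],3),"F",np.round(s["force"],1),"M",np.round(s["moment"],2),"w",round(s["grip_width"],4))
print(T.as_matrix().round(3))
open("log.jsonl","a").write(json.dumps({k:np.array(s[k]).tolist() for k in("joints","position","tcp_rot")})+"\n")
# target: pos + yaw(deg), tilt(deg): tool x = Rz(yaw)Ry(-tilt) x, tool z = -case z
if len(sys.argv)>5:
    x,y,z,yaw,tilt=map(float,sys.argv[1:6]); G=R.from_euler("ZY",[yaw,-tilt],degrees=True)*R.from_euler("X",180,degrees=True)
    print("d",((T.inv().as_matrix()@(np.array([x,y,z])-s["position"]))/.03).round(3),"r",((T.inv()*G).as_rotvec(degrees=True)/5).round(3))
E
python3 st.py .512 -.292 .1 -2.6 0
```

```text
t 2.1 pos [ 0.3961 -0.4076  0.1771] q [-0.916  0.452  1.744 -0.     0.945  0.703] F [ 0.8 -0.4 -1.6] M [ 0.04  0.   -0.03] w 0.0951
[[ 0.999 -0.048  0.   ]
 [-0.048 -0.999 -0.001]
 [ 0.     0.001 -1.   ]]
d [ 3.672 -4.038  2.569] r [ 0.006 -0.005 -0.035]
```

>>> apply_moves:
  series:
    - [0, 0, 0, 1.1, -1.2, 0.3, 0]
    - [0, 0, 0, 2.2, -2.4, 0.7, 0]
    - [0, 0, 0, 3.2, -3.5, 1.3, 0]
    - [0, 0, 0, 3.67, -4.04, 2.2, 0]
    - [0, 0, 0, 3.67, -4.04, 2.57, 0]

```text
time: 2.6
position: [0.5114, -0.2903, 0.0981]
tcp_rot: [1.0, -0.021, -0.001, -0.001]
force: [0.1, -0.5, 0.2]
grip_width: 0.0947
```

```bash
python3 st.py .512 -.292 .01 -2.6 0
python3 - <<'E'
from h import *
p=viewer.capture("side"); cv2.imwrite("pics/s1.png",cv2.resize(p["image"][150:300,170:350],(720,600),interpolation=cv2.INTER_CUBIC))
E
```

```text
t 2.6 pos [ 0.5114 -0.2903  0.0981] q [-0.629  0.579  1.766  0.     0.799  0.983] F [ 0.1 -0.5  0.2] M [ 0.04  0.03 -0.01] w 0.0947
[[ 0.999 -0.041 -0.002]
 [-0.041 -0.999  0.001]
 [-0.002 -0.001 -1.   ]]
d [0.028 0.06  2.936] r [-0.015  0.02   0.047]
```

View pics/s1.png

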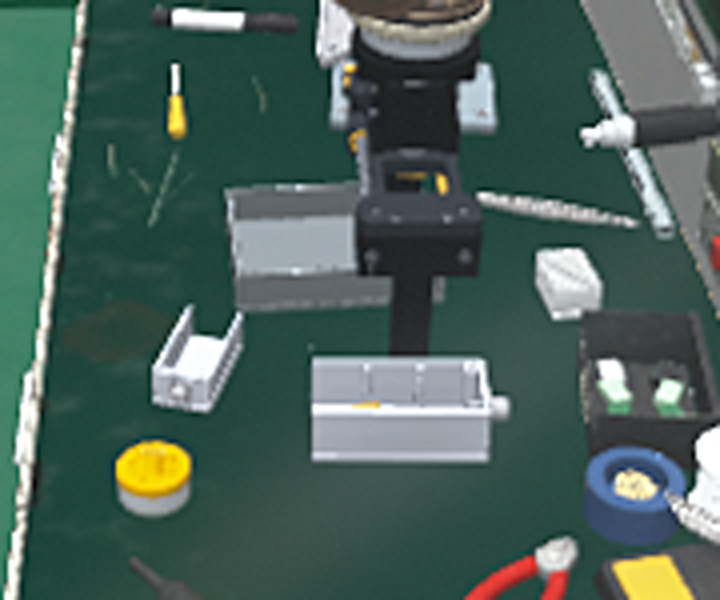

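>>> apply_moves:
  series:
    - [0, 0, 0, 0.03, 0.05, 1.0, 0]
    - [0, 0, 0, 0.03, 0.05, 2.0, 0]
    - [0, 0, 0, 0.03, 0.05, 2.6, 0]
    - [0, 0, 0, 0.03, 0.05, 2.94, 0]
    - [0, 0, 0, 0.03, 0.05, 2.94, 0]
  force: 45

```text
time: 3.15
position: [0.5105, -0.2952, 0.0114]
tcp_rot: [1.0, -0.023, -0.0, -0.0]
force: [0.6, -0.2, -0.1]
grip_width: 0.0947
```

>>> apply_moves:
  series:
    - [0, 0, 0, 0, 0, 0, 1]
    - [0, 0, 0, 0, 0, 0, 1]
    - [0, 0, 0, 0, 0, 0, 1]
    - [0, 0, 0, 0, 0, 0, 1]
    - [0, 0, 0, 0, 0, 0, 1]
  force: 45

```text
time: 3.65
position: [0.5113, -0.2944, 0.0122]
tcp_rot: [1.0, -0.022, 0.0, 0.0]
force: [0.3, 1.9, 1.8]
grip_width: 0.0608
```

```bash
python3 st.py .512 -.292 .12 -2.6 0
python3 - <<'E'
# fit kinematics (planar chain): r = a+L1 s(q2)+L2 s(q2+q3+b)+T s(sum), z similarly
import json; from h import *
from scipy.optimize import least_squares
D=[json.loads(l) for l in open("log.jsonl")]+[dict(joints=[-1.315,.491,1.559,0,1.092,-.106],position=[.22123892,-.58456126,.21466717])]
for d in D: 
    p=d["position"]; print(np.round(d["joints"],3),np.hypot(p[0],p[1]).round(4),round(p[2],4),np.round(np.arctan2(p[1],p[0])-d["joints"][0],4))
E
```

```text
t 3.65 pos [ 0.5113 -0.2944  0.0122] q [-0.634  0.707  1.811  0.     0.623  0.981] F [0.3 1.9 1.8] M [ 0.39 -0.02 -0.02] w 0.0608
[[ 0.999 -0.045  0.   ]
 [-0.045 -0.999 -0.   ]
 [ 0.     0.    -1.   ]]
d [ 0.021 -0.08  -3.593] r [ 0.002 -0.004  0.007]
[-0.916  0.452  1.744 -0.     0.945  0.703] 0.5684 0.1771 0.1162
[-0.629  0.579  1.766  0.     0.799  0.983] 0.588 0.0981 0.1124
[-0.634  0.707  1.811  0.     0.623  0.981] 0.59 0.0122 0.1119
[-1.315  0.491  1.559  0.     1.092 -0.106] 0.625 0.2147 0.106
```

>>> apply_moves:
  series:
    - [0, 0, 0, 0, 0, 0, 1]
    - [0, 0, 0, 0, 0, 0, 1]
    - [0, 0, 0, 0, 0, -0.3, 1]
    - [0, 0, 0, 0, 0, -1, 1]
    - [0, 0, 0, 0, 0, -2, 1]

```text
time: 4.15
position: [0.5105, -0.2941, 0.0716]
tcp_rot: [1.0, -0.022, -0.001, -0.001]
force: [1.2, 0.0, -2.9]
grip_width: 0.0558
```

```bash
python3 st.py .512 -.292 .12 -2.6 0
python3 - <<'E'
import json; from h import *
from scipy.optimize import least_squares
D=[json.loads(l) for l in open("log.jsonl")]+[dict(joints=[-1.315,.491,1.559,0,1.092,-.106],position=[.22123892,-.58456126,.21466717])]
Q=np.array([d["joints"] for d in D]);P=np.array([d["position"] for d in D]); off=.066
r=np.sqrt(P[:,0]**2+P[:,1]**2-off**2)
def f(x):
    a,L1,L2,g,h=x; A=Q[:,1];B=A+Q[:,2]+g
    return np.r_[a+L1*np.sin(A)+L2*np.sin(B)-r,h+L1*np.cos(A)+L2*np.cos(B)-P[:,2]]
for g0 in (0,.3,-.3):
    s=least_squares(f,[0,.5,.5,g0,0]); print(s.x.round(4),s.cost,abs(s.fun).max())
s=least_squares(lambda x:f([0,x[0],x[1],0,x[2]]),[.5,.5,0]);print(s.x,abs(s.fun).max())
E
```

```text
t 4.15 pos [ 0.5105 -0.2941  0.0716] q [-0.635  0.618  1.781 -0.     0.746  0.981] F [ 1.2  0.  -2.9] M [ 0.05  0.03 -0.02] w 0.0558
[[ 0.999 -0.045 -0.002]
 [-0.045 -0.999  0.001]
 [-0.002 -0.001 -1.   ]]
d [ 0.043 -0.075 -1.615] r [-0.016  0.028  0.006]
[-2.000e-04  5.866e-01  4.139e-01  1.054e-01 -7.430e-02] 3.483020986934335e-07 0.0004911721980489503
[-2.000e-04  5.866e-01  4.139e-01  1.054e-01 -7.430e-02] 3.483020986934322e-07 0.0004911722054378176
[-2.000e-04  5.866e-01  4.139e-01  1.054e-01 -7.430e-02] 3.483020986935678e-07 0.000491172416911656
[ 0.53063266  0.41283241 -0.05849642] 0.005002922858298953
```

>>> apply_moves:
  series:
    - [0, 0.8, 0, 0, 0, -0.7, 1]
    - [0, 1.6, 0, 0, -0.5, -1.4, 1]
    - [0, 2.4, 0, 0, -1.2, -2, 1]
    - [0, 3, 0, 0, -2, -2.4, 1]
    - [0, 3, 0, 0, -2, -2.4, 1]

```text
time: 4.65
position: [0.513, -0.2324, 0.1455]
tcp_rot: [0.991, -0.022, 0.131, 0.003]
force: [-0.5, -0.2, -4.2]
grip_width: 0.0558
```

```bash
python3 st.py
cat > kin.py <<'E'
import json; from h import *
from scipy.optimize import least_squares
RZ=lambda a:R.from_euler("z",a); RY=lambda a:R.from_euler("y",a)
def fk(q,k,s4=1):
    a,L1,L2,g,h,T,o1,o2=k
    r1=RZ(q[0]); r2=r1*RY(q[1]); r3=r2*RY(q[2]); r4=r3*RZ(s4*q[3]); r5=r4*RY(q[4]); r6=r5*RZ(q[5])*RZ(-np.pi/2 if False else np.pi/2)
    p=r1.apply([a,o1,h])+r2.apply([0,0,L1])+r3.apply([L2*np.sin(g),0,L2*np.cos(g)])+r5.apply([0,o2,T])
    return p,r6
E
python3 - <<'E'
from kin import *
D=[json.loads(l) for l in open("log.jsonl")]
for s4 in(1,-1):
    for sgn in (1,-1):
        C=[(fk(d["joints"],[0,.587,.414,.105,.18,.25,.066,0],s4)[1]*RZ(0 if sgn==1 else np.pi)).inv()*R.from_quat(d["tcp_rot"]) for d in D]
        print(s4,sgn,[c.as_rotvec(degrees=True).round(1).tolist() for c in (C[0],C[-1])])
E
```

```text
t 4.65 pos [ 0.513  -0.2324  0.1455] q [-0.611  0.418  1.953  0.265  0.563  0.793] F [-0.5 -0.2 -4.2] M [0.04 0.43 0.  ] w 0.0558
[[ 0.965 -0.043  0.26 ]
 [-0.042 -0.999 -0.011]
 [ 0.261  0.    -0.965]]
1 1 [[0.0, 0.0, -0.0], [0.0, -0.0, -0.0]]
1 -1 [[0.0, -0.0, -180.0], [-0.0, -0.0, -180.0]]
-1 1 [[-0.0, -0.0, -0.0], [11.6, 11.4, 25.7]]
-1 -1 [[0.0, -0.0, 180.0], [15.5, -15.8, -152.8]]
```

```bash
cat >> kin.py <<'E'
D=[json.loads(l) for l in open("log.jsonl")]
def fit():
    f=lambda k:np.r_[np.concatenate([fk(d["joints"],k)[0]-d["position"] for d in D]),1e-4*(np.array(k)-[0,.587,.414,.105,.18,.25,.066,0])]
    s=least_squares(f,[0,.587,.414,.105,.18,.25,.066,0]); return s.x,abs(s.fun[:3*len(D)]).max()
K,res=fit()
LO=np.array([-3.1,-.84,.05,-1.13,.06,-2.69]);HI=np.array([3.1,2.19,2.79,4.28,2.93,2.69])
def ik(p,G,q0,n=0):
    best=None
    for s in [q0]+[np.r_[np.arctan2(p[1],p[0])-.1,.5,1.9,q4,.8,q6] for q4 in(0,1.2,2.6) for q6 in(-2,0,2)]:
        def f(q):
            P,r=fk(q,K); return np.r_[(P-p)*5,(r.inv()*G).as_rotvec()]
        o=least_squares(f,np.clip(s,LO+.01,HI-.01),bounds=(LO,HI))
        if best is None or o.cost<best.cost-1e-7: best=o
        if n==0 and best.cost<1e-7: break
    return best.x,best.cost
def goal(yaw,tilt): return R.from_euler("ZY",[yaw,-tilt],degrees=True)*R.from_euler("X",180,degrees=True)
E
python3 - <<'E'
from kin import *
print("fit",K.round(4),res)
q=np.array(D[-1]["joints"])
print("-- platen")
c=np.array([.5564,.165,.1035]); 
for flip in(0,180):
  for up in(.011,.06):
    n=goal(-5.7,26.4).as_matrix()[:,2]*-1; p=c+n*up
    G=goal(-5.7,26.4)*RZ(np.radians(flip)); x,e=ik(p,G,q); print(flip,up,p.round(3),x.round(3),"%.1e"%e)
print("-- tray")
for yaw in(-2.6,20,40,60,90,120):
  for tilt in(45,60):
    for X,Y in((.482,-.086),):
      th=np.radians(tilt); ax=np.array([np.cos(np.radians(yaw)),np.sin(np.radians(yaw)),0])
      lip=np.array([X,Y,.055])+ax*.02
      p=lip+ax*(.056*np.cos(th)-.011*np.sin(th))+[0,0,.056*np.sin(th)+.011*np.cos(th)]
      x,e=ik(p,goal(yaw,tilt),q); print(yaw,tilt,p.round(3),x.round(2),"%.1e"%e)
E
```

```text
fit [0.     0.5868 0.4133 0.1045 0.1967 0.2719 0.0659 0.    ] 1.6251025802827002e-09
-- platen
0 0.011 [0.552 0.165 0.113] [ 0.249  0.468  2.073 -0.754  0.223  2.627] 5.2e-27
0 0.06 [0.53  0.168 0.157] [ 0.265  0.37   2.076 -0.556  0.305  2.436] 4.8e-30
180 0.011 [0.552 0.165 0.113] [ 0.249  0.468  2.073 -0.754  0.223 -0.515] 4.5e-18
180 0.06 [0.53  0.168 0.157] [ 0.265  0.37   2.076 -0.556  0.305 -0.706] 1.4e-23
-- tray
-2.6 45 [ 0.534 -0.088  0.102] [-0.42  0.52  2.39  2.65  0.58 -1.42] 1.1e-29
-2.6 60 [ 0.52  -0.088  0.109] [-0.49  0.69  2.56  2.72  1.14 -1.62] 2.8e-19
20 45 [ 0.531 -0.068  0.102] [-0.54  0.53  2.33  1.97  0.64 -1.21] 2.6e-19
20 60 [ 0.518 -0.073  0.109] [-0.68  0.67  2.46  2.11  1.04 -1.56] 2.6e-23
40 45 [ 0.522 -0.053  0.102] [-0.6   0.55  2.24  1.48  0.75 -1.07] 1.5e-26
40 60 [ 0.511 -0.061  0.109] [-0.74  0.67  2.31  1.61  1.03 -1.38] 7.1e-24
60 45 [ 0.508 -0.041  0.102] [-0.61  0.58  2.13  1.11  0.91 -1.01] 2.3e-21
60 60 [ 0.501 -0.053  0.109] [-0.73  0.69  2.14  1.21  1.14 -1.24] 4.4e-19
90 45 [ 0.482 -0.034  0.102] [-0.56  0.64  1.95  0.71  1.15 -1.07] 4.8e-23
90 60 [ 0.482 -0.048  0.109] [-0.65  0.75  1.9   0.78  1.38 -1.18] 2.0e-21
120 45 [ 0.456 -0.041  0.102] [-0.47  0.69  1.81  0.4   1.36 -1.23] 5.9e-26
120 60 [ 0.463 -0.053  0.109] [-0.52  0.81  1.7   0.45  1.61 -1.27] 5.6e-24
```

```bash
cat > plan.py <<'E'
# python3 plan.py x0 y0 z0 yaw0 tilt0  x y z yaw tilt n [lip]: rows along an interpolated path; "lip" = positions are the floor lip of the case
from kin import *; import sys
a=[float(v) for v in sys.argv[1:12]]; A,B,n=np.array(a[:5]),np.array(a[5:10]),int(a[10]); off=.011
def pose(v):
    G=goal(v[3],v[4]); p=v[:3]
    if len(sys.argv)>12: p=p+(G*R.from_euler("X",180,degrees=True)).apply([.056,0,off])
    return p,G
q=np.array(observe()["joints"]); ref=pose(A)
for i in range(1,n+1):
    P,G=pose(A+(B-A)*i/n); q1,e=ik(P,G,q)
    d=ref[1].inv().apply(P-ref[0])/.03; r=(ref[1].inv()*G).as_rotvec(degrees=True)/5
    print(np.r_[r,d].round(2).tolist(),"| q",q1.round(2),"dq",abs(q1-q).max().round(2),"" if e<1e-8 else "UNREACH")
    q=q1
    if i%5==0: ref=(P,G); print("--",P.round(4))
E
python3 plan.py .513 -.232 .146 -2.6 15 .482 -.03 .14 90 -5 15
```

```text
[0.31, -0.27, -1.2, -0.09, -0.45, -0.01] | q [-0.59  0.42  1.95  0.26  0.6   0.71] dq 0.08 
[0.58, -0.53, -2.4, -0.18, -0.89, -0.02] | q [-0.58  0.42  1.95  0.25  0.64  0.64] dq 0.08 
[0.83, -0.79, -3.61, -0.27, -1.34, -0.03] | q [-0.56  0.42  1.94  0.23  0.67  0.56] dq 0.07 
[1.06, -1.05, -4.83, -0.36, -1.78, -0.04] | q [-0.53  0.42  1.94  0.21  0.69  0.5 ] dq 0.07 
[1.25, -1.3, -6.05, -0.45, -2.23, -0.05] | q [-0.5   0.42  1.94  0.19  0.72  0.44] dq 0.06 
-- [ 0.5027 -0.1647  0.144 ]
[0.16, -0.27, -1.22, 0.15, -0.43, 0.04] | q [-0.48  0.42  1.94  0.16  0.74  0.38] dq 0.06 
[0.3, -0.53, -2.45, 0.3, -0.86, 0.07] | q [-0.45  0.42  1.94  0.13  0.75  0.32] dq 0.06 
[0.41, -0.79, -3.68, 0.45, -1.28, 0.11] | q [-0.41  0.41  1.94  0.1   0.77  0.27] dq 0.05 
[0.49, -1.05, -4.92, 0.59, -1.71, 0.14] | q [-0.38  0.41  1.94  0.07  0.78  0.22] dq 0.05 
[0.54, -1.3, -6.15, 0.74, -2.14, 0.18] | q [-0.34  0.41  1.94  0.04  0.78  0.17] dq 0.05 
-- [ 0.4923 -0.0973  0.142 ]
[0.02, -0.27, -1.23, 0.35, -0.29, 0.02] | q [-0.31  0.41  1.95  0.01  0.78  0.12] dq 0.05 
[0.01, -0.53, -2.47, 0.7, -0.58, 0.05] | q [-0.27  0.41  1.96 -0.02  0.78  0.07] dq 0.05 
[-0.02, -0.79, -3.7, 1.05, -0.87, 0.07] | q [-0.23  0.4   1.97 -0.06  0.77  0.03] dq 0.04 
[-0.09, -1.05, -4.94, 1.4, -1.16, 0.09] | q [-0.19  0.4   1.98 -0.09  0.76 -0.02] dq 0.04 
[-0.18, -1.3, -6.17, 1.75, -1.45, 0.12] | q [-0.15  0.39  1.99 -0.13  0.75 -0.06] dq 0.04 
-- [ 0.482 -0.03   0.14 ]
```

>>> apply_moves:
  series:
    - [0.31, -0.27, -1.2, -0.09, -0.3, 0, 1]
    - [0.58, -0.53, -2.4, -0.18, -0.8, 0, 1]
    - [0.83, -0.79, -3.6, -0.27, -1.34, 0, 1]
    - [1.06, -1.05, -4.83, -0.36, -1.78, 0, 1]
    - [1.25, -1.3, -6.05, -0.45, -2.23, 0, 1]

```text
time: 5.15
position: [0.5039, -0.1673, 0.1402]
tcp_rot: [0.967, 0.246, 0.07, -0.018]
force: [0.5, 0.3, -3.4]
grip_width: 0.0558
```

>>> apply_moves:
  series:
    - [0.16, -0.27, -1.22, 0.15, -0.43, 0, 1]
    - [0.3, -0.53, -2.45, 0.3, -0.86, 0.07, 1]
    - [0.41, -0.79, -3.68, 0.45, -1.28, 0.1, 1]
    - [0.49, -1.05, -4.92, 0.59, -1.71, 0.14, 1]
    - [0.54, -1.3, -6.15, 0.74, -2.14, 0.18, 1]

```text
time: 5.65
position: [0.4936, -0.1, 0.1381]
tcp_rot: [0.869, 0.495, 0.012, -0.007]
force: [-0.3, -0.1, -2.7]
grip_width: 0.0557
```

>>> apply_moves:
  series:
    - [0, -0.27, -1.23, 0.35, -0.29, 0, 1]
    - [0, -0.53, -2.47, 0.7, -0.58, 0.05, 1]
    - [0, -0.79, -3.7, 1.05, -0.87, 0.07, 1]
    - [-0.09, -1.05, -4.94, 1.4, -1.16, 0.1, 1]
    - [-0.18, -1.3, -6.17, 1.75, -1.45, 0.12, 1]

```text
time: 6.15
position: [0.4834, -0.0323, 0.1361]
tcp_rot: [0.705, 0.708, -0.031, 0.031]
force: [1.0, -0.3, -3.7]
grip_width: 0.0559
```

```bash
python3 st.py
python3 - <<'E'
from h import *
p=viewer.capture("side"); q=viewer.capture("top")
a=cv2.resize(p["image"][140:260,190:310],(400,400),interpolation=cv2.INTER_CUBIC);b=cv2.resize(q["image"][140:240,210:310],(400,400),interpolation=cv2.INTER_CUBIC)
cv2.imwrite("pics/s2.png",np.hstack([a,b]))
T=observe(); C=R.from_quat(T["tcp_rot"])*R.from_euler("X",180,degrees=True); print("case yaw/tilt",C.as_euler("ZYX",degrees=True).round(1),"lip",(T["position"]+C.apply([-.056,0,-.011])).round(3))
E
python3 plan.py .482 -.071 .075 90 5 .482 -.064 .06 90 60 15 lip
```

```text
t 6.15 pos [ 0.4834 -0.0323  0.1361] q [-0.154  0.403  1.987 -0.13   0.742 -0.063] F [ 1.  -0.3 -3.7] M [ 0.07 -0.13 -0.04] w 0.0559
[[-0.004  1.    -0.   ]
 [ 0.996  0.004 -0.089]
 [-0.089 -0.001 -0.996]]
case yaw/tilt [90.2  5.   0.1] lip [ 0.483 -0.088  0.13 ]
[0.0, 0.73, 0.0, -0.01, 0.0, -0.08] | q [-0.26  0.48  2.02  0.23  0.69 -0.44] dq 0.38 
[-0.0, 1.47, 0.0, -0.04, 0.0, -0.17] | q [-0.29  0.48  2.02  0.31  0.73 -0.53] dq 0.1 
[0.0, 2.2, 0.0, -0.07, 0.0, -0.25] | q [-0.33  0.49  2.01  0.38  0.77 -0.62] dq 0.09 
[0.0, 2.93, 0.0, -0.1, 0.0, -0.32] | q [-0.36  0.5   2.01  0.45  0.81 -0.7 ] dq 0.08 
[-0.0, 3.67, 0.0, -0.15, 0.0, -0.4] | q [-0.39  0.51  2.    0.5   0.86 -0.77] dq 0.07 
-- [ 0.482  -0.0216  0.1023]
[0.0, 0.73, 0.0, -0.03, 0.0, -0.08] | q [-0.43  0.52  1.99  0.55  0.91 -0.83] dq 0.06 
[0.0, 1.47, 0.0, -0.06, 0.0, -0.16] | q [-0.46  0.54  1.98  0.59  0.96 -0.89] dq 0.06 
[0.0, 2.2, 0.0, -0.1, 0.0, -0.24] | q [-0.49  0.56  1.97  0.63  1.02 -0.93] dq 0.05 
[0.0, 2.93, -0.0, -0.15, 0.0, -0.31] | q [-0.51  0.58  1.97  0.66  1.07 -0.98] dq 0.05 
[-0.0, 3.67, 0.0, -0.2, 0.0, -0.38] | q [-0.54  0.6   1.96  0.69  1.12 -1.02] dq 0.05 
-- [ 0.482  -0.0318  0.1104]
[0.0, 0.73, 0.0, -0.04, 0.0, -0.08] | q [-0.57  0.63  1.95  0.71  1.17 -1.05] dq 0.05 
[0.0, 1.47, 0.0, -0.08, 0.0, -0.16] | q [-0.59  0.65  1.94  0.73  1.23 -1.09] dq 0.05 
[0.0, 2.2, 0.0, -0.14, 0.0, -0.24] | q [-0.61  0.68  1.93  0.75  1.28 -1.12] dq 0.05 
[-0.0, 2.93, 0.0, -0.2, 0.0, -0.32] | q [-0.63  0.71  1.91  0.77  1.33 -1.14] dq 0.05 
[0.0, 3.67, 0.0, -0.26, 0.0, -0.39] | q [-0.65  0.74  1.9   0.78  1.38 -1.17] dq 0.05 
-- [ 0.482  -0.0455  0.114 ]
```

View pics/s2.png

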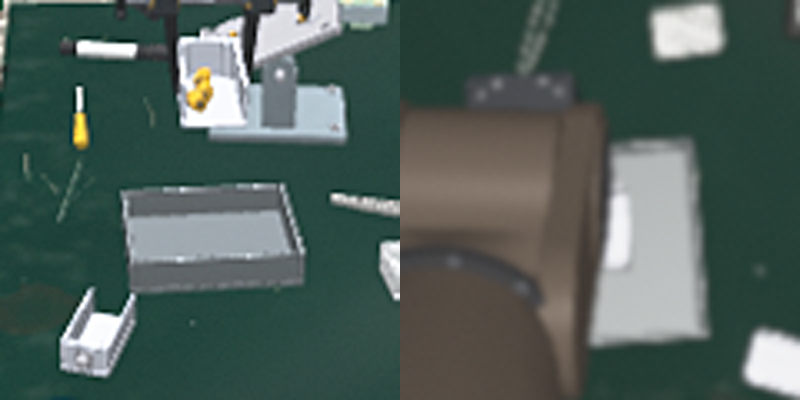

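The spacers are still inside, with the open end over the tray. I'll lower it and tip.

>>> apply_moves:
  series:
    - [0, 0.4, 0, 0.1, 0, 0.3, 1]
    - [0, 0.8, 0, 0.25, 0, 0.6, 1]
    - [0, 1.2, 0, 0.4, 0, 0.9, 1]
    - [0, 1.6, 0, 0.55, 0, 1.2, 1]
    - [0, 2, 0, 0.66, -0.05, 1.45, 1]

```text
time: 6.75
position: [0.4822, -0.0172, 0.0907]
tcp_rot: [0.707, 0.705, 0.031, -0.031]
force: [0.5, -0.3, -2.9]
grip_width: 0.0559
```

>>> apply_moves:
  series:
    - [0, 0.73, 0, 0, 0, -0.08, 1]
    - [0, 1.47, 0, -0.04, 0, -0.17, 1]
    - [0, 2.2, 0, -0.07, 0, -0.25, 1]
    - [0, 2.93, 0, -0.1, 0, -0.32, 1]
    - [0, 3.67, 0, -0.15, 0, -0.4, 1]

```text
time: 7.25
position: [0.4823, -0.0231, 0.1029]
tcp_rot: [0.693, 0.691, 0.144, -0.144]
force: [-0.6, 0.7, -2.9]
grip_width: 0.0555
```

>>> apply_moves:
  series:
    - [0, 0.73, 0, -0.03, 0, -0.08, 1]
    - [0, 1.47, 0, -0.06, 0, -0.16, 1]
    - [0, 2.2, 0, -0.1, 0, -0.24, 1]
    - [0, 2.93, 0, -0.15, 0, -0.31, 1]
    - [0, 3.67, 0, -0.2, 0, -0.38, 1]

```text
time: 7.75
position: [0.4822, -0.0334, 0.1108]
tcp_rot: [0.661, 0.66, 0.253, -0.252]
force: [0.4, 0.2, -2.7]
grip_width: 0.056
```

>>> apply_moves:
  series:
    - [0, 0.73, 0, -0.04, 0, -0.08, 1]
    - [0, 1.47, 0, -0.08, 0, -0.16, 1]
    - [0, 2.2, 0, -0.14, 0, -0.24, 1]
    - [0, 2.93, 0, -0.2, 0, -0.32, 1]
    - [0, 3.67, 0, -0.26, 0, -0.39, 1]

```text
time: 8.25
position: [0.4821, -0.0472, 0.1141]
tcp_rot: [0.613, 0.611, 0.355, -0.354]
force: [-0.8, 0.5, -3.6]
grip_width: 0.0557
```

>>> apply_moves:
  series:
    - [0, 0, 0, 0, 0, 0, 1]
    - [0, 0, 0, 0, 0, 0, 1]
    - [0, 0, 0, 0, 0, 0, 1]
    - [0, 0, 0, 0, 0, 0, 1]
    - [0, 0, 0, 0, 0, 0, 1]

```text
time: 8.75
position: [0.4816, -0.0454, 0.1146]
tcp_rot: [0.612, 0.613, 0.354, -0.353]
force: [0.2, -0.5, -2.3]
grip_width: 0.0556
```

```bash
python3 st.py
python3 - <<'E'
from h import *
p=viewer.capture("side"); q=viewer.capture("top")
a=cv2.resize(p["image"][140:260,190:310],(400,400),interpolation=cv2.INTER_CUBIC);b=cv2.resize(q["image"][140:240,210:310],(400,400),interpolation=cv2.INTER_CUBIC)
cv2.imwrite("pics/s3.png",np.hstack([a,b]))
W=cloud(p)
for d in viewer.masks_of(p,"spacer"):
    v=W[d["pixels"]]; print(round(d["p"],2),d["box"],np.nanmedian(v,0).round(3))
T=observe(); C=R.from_quat(T["tcp_rot"])*R.from_euler("X",180,degrees=True); print("case yaw/tilt",C.as_euler("ZYX",degrees=True).round(1),"lip",(T["position"]+C.apply([-.056,0,-.011])).round(3))
E
```

```text
t 8.75 pos [ 0.4816 -0.0454  0.1146] q [-0.646  0.736  1.904  0.781  1.382 -1.17 ] F [ 0.2 -0.5 -2.3] M [-0.92 -0.14  0.05] w 0.0556
[[-0.001  1.    -0.   ]
 [ 0.5    0.     0.866]
 [ 0.866  0.001 -0.5  ]]
0.72 [204.7, 151.6, 41.5, 6.1] [0.391 0.312 0.017]
0.42 [244.1, 208.8, 5.7, 7.4] [ 0.467 -0.098  0.019]
case yaw/tilt [ 90.1 -60.   -0. ] lip [ 0.482 -0.064  0.06 ]
```

View pics/s3.png

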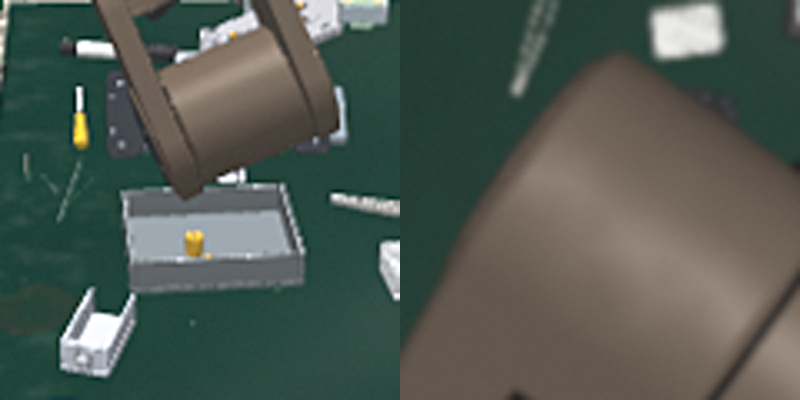

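```bash
python3 plan.py .482 -.0455 .1145 90 60 .482 -.04 .22 120 0 10
```

```text
[0.5, -1.2, -0.33, 0.31, 0.0, -0.16] | q [-0.61  0.68  1.89  0.71  1.35 -1.12] dq 0.07 
[0.97, -2.4, -0.71, 0.63, 0.0, -0.32] | q [-0.57  0.63  1.87  0.64  1.31 -1.07] dq 0.07 
[1.4, -3.59, -1.14, 0.94, 0.0, -0.48] | q [-0.53  0.58  1.86  0.57  1.28 -1.02] dq 0.07 
[1.8, -4.78, -1.62, 1.25, 0.0, -0.64] | q [-0.49  0.53  1.85  0.5   1.24 -0.98] dq 0.07 
[2.15, -5.97, -2.15, 1.57, 0.0, -0.8] | q [-0.45  0.48  1.84  0.42  1.2  -0.94] dq 0.08 
-- [ 0.482  -0.0427  0.1672]
[0.27, -1.2, -0.53, 0.19, 0.0, -0.3] | q [-0.4   0.44  1.84  0.34  1.16 -0.9 ] dq 0.08 
[0.49, -2.4, -1.1, 0.38, 0.01, -0.59] | q [-0.36  0.4   1.85  0.26  1.12 -0.86] dq 0.08 
[0.65, -3.59, -1.69, 0.57, 0.01, -0.89] | q [-0.31  0.36  1.86  0.18  1.07 -0.83] dq 0.08 
[0.75, -4.78, -2.3, 0.76, 0.02, -1.18] | q [-0.26  0.32  1.87  0.09  1.02 -0.79] dq 0.09 
[0.79, -5.97, -2.93, 0.96, 0.02, -1.48] | q [-0.22  0.28  1.89  0.    0.97 -0.74] dq 0.09 
-- [ 0.482 -0.04   0.22 ]
```

>>> apply_moves:
  series:
    - [0.5, -1.2, -0.33, 0.31, 0, -0.16, 1]
    - [0.97, -2.4, -0.71, 0.63, 0, -0.32, 1]
    - [1.4, -3.59, -1.14, 0.94, 0, -0.48, 1]
    - [1.8, -4.78, -1.62, 1.25, 0, -0.64, 1]
    - [2.15, -5.97, -2.15, 1.57, 0, -0.8, 1]

```text
time: 9.4
position: [0.4817, -0.0429, 0.1679]
tcp_rot: [0.587, 0.767, 0.156, -0.204]
force: [0.3, 0.6, -2.6]
grip_width: 0.0556
```

>>> apply_moves:
  series:
    - [0.27, -1.2, -0.53, 0.19, 0, -0.3, 1]
    - [0.49, -2.4, -1.1, 0.38, 0, -0.59, 1]
    - [0.65, -3.59, -1.69, 0.57, 0, -0.89, 1]
    - [0.75, -4.78, -2.3, 0.76, 0, -1.18, 1]
    - [0.79, -5.97, -2.93, 0.96, 0, -1.48, 1]

```text
time: 9.9
position: [0.4807, -0.0399, 0.2207]
tcp_rot: [0.499, 0.867, -0.001, 0.002]
force: [0.5, -0.2, -2.3]
grip_width: 0.0557
```

```bash
python3 st.py
python3 - <<'E'
from h import *
p=viewer.capture("side"); q=viewer.capture("top")
a=cv2.resize(p["image"][120:240,190:310],(400,400),interpolation=cv2.INTER_CUBIC);b=cv2.resize(q["image"][140:240,210:310],(400,400),interpolation=cv2.INTER_CUBIC)
cv2.imwrite("pics/s4.png",np.hstack([a,b]))
E
python3 plan.py .482 -.04 .22 120 0 .52 .169 .205 174.3 -26.4 15
```

```text
t 9.9 pos [ 0.4807 -0.0399  0.2207] q [-0.218  0.281  1.891 -0.003  0.967 -0.743] F [ 0.5 -0.2 -2.3] M [-0.02 -0.12  0.04] w 0.0557
[[-0.502  0.865  0.002]
 [ 0.865  0.502 -0.003]
 [-0.004  0.    -1.   ]]
[-0.01, -0.35, -0.72, 0.36, 0.31, 0.03] | q [-0.18  0.28  1.9  -0.03  0.94 -0.75] dq 0.04 
[-0.04, -0.7, -1.45, 0.72, 0.61, 0.07] | q [-0.14  0.28  1.91 -0.05  0.92 -0.75] dq 0.04 
[-0.1, -1.05, -2.17, 1.08, 0.92, 0.1] | q [-0.1   0.28  1.92 -0.08  0.89 -0.76] dq 0.04 
[-0.18, -1.4, -2.89, 1.44, 1.22, 0.13] | q [-0.06  0.27  1.92 -0.11  0.86 -0.76] dq 0.04 
[-0.28, -1.75, -3.61, 1.8, 1.53, 0.17] | q [-0.02  0.27  1.93 -0.14  0.82 -0.77] dq 0.04 
-- [0.4947 0.0297 0.215 ]
[-0.12, -0.35, -0.71, 0.25, 0.4, -0.0] | q [ 0.02  0.27  1.94 -0.16  0.79 -0.78] dq 0.04 
[-0.27, -0.7, -1.42, 0.5, 0.8, -0.01] | q [ 0.05  0.27  1.95 -0.19  0.76 -0.78] dq 0.04 
[-0.43, -1.05, -2.13, 0.75, 1.21, -0.01] | q [ 0.09  0.27  1.96 -0.22  0.72 -0.79] dq 0.04 
[-0.62, -1.4, -2.83, 1.0, 1.61, -0.02] | q [ 0.12  0.27  1.98 -0.25  0.68 -0.8 ] dq 0.04 
[-0.83, -1.75, -3.53, 1.25, 2.01, -0.02] | q [ 0.15  0.27  1.99 -0.27  0.64 -0.8 ] dq 0.04 
-- [0.5073 0.0993 0.21  ]
[-0.23, -0.35, -0.69, 0.12, 0.46, -0.0] | q [ 0.18  0.27  2.   -0.3   0.6  -0.81] dq 0.04 
[-0.48, -0.7, -1.37, 0.23, 0.92, -0.0] | q [ 0.21  0.27  2.01 -0.33  0.56 -0.82] dq 0.04 
[-0.75, -1.05, -2.04, 0.35, 1.38, -0.0] | q [ 0.23  0.27  2.02 -0.36  0.51 -0.83] dq 0.04 
[-1.04, -1.4, -2.7, 0.46, 1.84, -0.01] | q [ 0.25  0.28  2.03 -0.38  0.47 -0.84] dq 0.05 
[-1.36, -1.75, -3.36, 0.58, 2.3, -0.01] | q [ 0.27  0.28  2.04 -0.41  0.42 -0.85] dq 0.05 
-- [0.52  0.169 0.205]
```

View pics/s4.png

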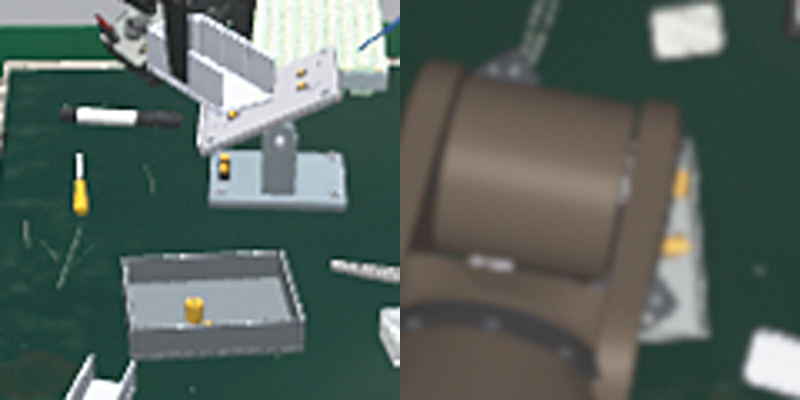

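Run:
```python
from h import *
im0=np.load("side0.npz")["im"]; print("side0 at 257,170",im0[166:174,255:260].tolist()[::3])
for n in("side","top"):
    p=viewer.capture(n); W=cloud(p); im=p["image"].astype(int)
    m=((im[...,2]-im[...,0])>70)&(im[...,1]>90)&(im[...,2]>im[...,1])
    k,l,st,ce=cv2.connectedComponentsWithStats(m.astype(np.uint8),connectivity=8)
    for i in range(1,k):
        v=W[l==i]; c=np.nanmedian(v,0)
        if .35<c[0]<.7 and -.2<c[1]<.3: print(n,ce[i].round(1),st[i,4],c.round(3),"zmax",np.nanmax(v[:,2]).round(3))
    a=p["image"]
    if n=="side": cv2.imwrite("pics/s5.png",np.hstack([cv2.resize(x[120:240,230:310],(400,600),interpolation=cv2.INTER_CUBIC) for x in(im0,a)]))
```

```text
side0 at 257,170 [[[202, 184, 170], [161, 222, 255], [146, 240, 255], [171, 214, 239], [209, 202, 190]], [[151, 128, 109], [80, 194, 250], [64, 183, 237], [33, 90, 120], [188, 173, 156]], [[130, 119, 107], [40, 46, 50], [33, 46, 55], [53, 56, 55], [193, 181, 164]]]
side [263.  99.] 1 [ 0.511 -0.002  0.334] zmax 0.334
side [264. 105.] 1 [ 0.51  -0.045  0.331] zmax 0.331
side [258.5 106.5] 8 [ 0.495 -0.052  0.33 ] zmax 0.331
side [244.2 110. ] 11 [ 0.455 -0.075  0.328] zmax 0.331
side [251.5 108. ] 4 [ 0.475 -0.063  0.329] zmax 0.33
side [267. 109.] 1 [ 0.518 -0.05   0.321] zmax 0.321
side [268. 112.] 1 [ 0.521 -0.054  0.314] zmax 0.314
side [242.  114.5] 4 [ 0.449 -0.09   0.322] zmax 0.322
side [279.5 141. ] 2 [0.589 0.181 0.124] zmax 0.125
side [280. 145.] 1 [0.587 0.145 0.125] zmax 0.125
side [259.5 153.5] 4 [0.52  0.152 0.092] zmax 0.094
side [256.8 166.6] 5 [0.515 0.183 0.029] zmax 0.032
side [256.7 170. ] 7 [0.513 0.157 0.028] zmax 0.031
side [213.6 178.6] 37 [0.366 0.121 0.014] zmax 0.019
side [247.9 212.4] 35 [ 0.467 -0.099  0.02 ] zmax 0.03
side [252.  216.5] 2 [ 0.477 -0.129  0.026] zmax 0.033
top [172. 162.] 1 [0.59  0.177 0.122] zmax 0.122
top [183. 163.] 1 [0.586 0.146 0.123] zmax 0.123
top [280.7 186. ] 3 [ 0.526 -0.138  0.015] zmax 0.015
top [278.9 201. ] 21 [ 0.48  -0.13   0.017] zmax 0.505
top [190.4 240.4] 43 [0.366 0.145 0.01 ] zmax 0.018
```

View pics/s5.png

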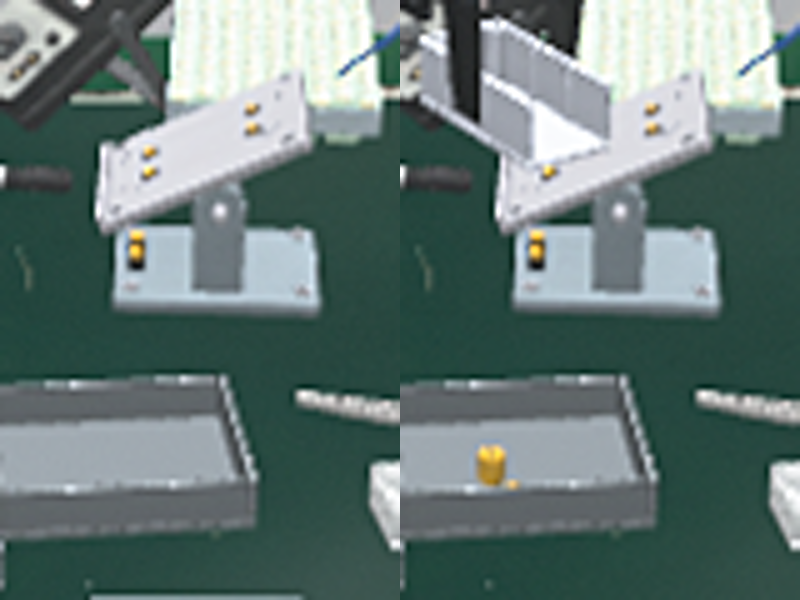

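All three spacers are in the tray, at (.467,-.099), (.48,-.13) and (.526,-.138). The yellow fitting on the stage base was there from the start. I'll move over the platen.

>>> apply_moves:
  series:
    - [0, -0.35, -0.72, 0.36, 0.31, 0, 1]
    - [-0.04, -0.7, -1.45, 0.72, 0.61, 0.07, 1]
    - [-0.1, -1.05, -2.17, 1.08, 0.92, 0.1, 1]
    - [-0.18, -1.4, -2.89, 1.44, 1.22, 0.13, 1]
    - [-0.28, -1.75, -3.61, 1.8, 1.53, 0.17, 1]

```text
time: 10.6
position: [0.4936, 0.0294, 0.2137]
tcp_rot: [0.356, 0.931, -0.027, 0.07]
force: [-0.8, 0.3, -2.8]
grip_width: 0.0557
```

>>> apply_moves:
  series:
    - [-0.12, -0.35, -0.71, 0.25, 0.4, 0, 1]
    - [-0.27, -0.7, -1.42, 0.5, 0.8, 0, 1]
    - [-0.43, -1.05, -2.13, 0.75, 1.2, 0, 1]
    - [-0.62, -1.4, -2.83, 1, 1.6, 0, 1]
    - [-0.83, -1.75, -3.53, 1.25, 2.01, 0, 1]

```text
time: 11.1
position: [0.5062, 0.0988, 0.2078]
tcp_rot: [0.204, 0.967, -0.032, 0.149]
force: [0.4, 0.7, -1.8]
grip_width: 0.0556
```

>>> apply_moves:
  series:
    - [-0.23, -0.35, -0.69, 0.12, 0.46, 0, 1]
    - [-0.48, -0.7, -1.37, 0.23, 0.92, 0, 1]
    - [-0.75, -1.05, -2.04, 0.35, 1.38, 0, 1]
    - [-1.04, -1.4, -2.7, 0.46, 1.84, 0, 1]
    - [-1.36, -1.75, -3.36, 0.58, 2.3, 0, 1]

```text
time: 11.6
position: [0.519, 0.1684, 0.2024]
tcp_rot: [0.048, 0.973, -0.012, 0.227]
force: [0.5, 0.1, -1.9]
grip_width: 0.0559
```

```bash
python3 st.py .52 .169 .205 174.3 -26.4
cat > inhand.py <<'E'
from h import *
s=observe(); C=R.from_quat(s["tcp_rot"])*R.from_euler("X",180,degrees=True)
print("yaw,pitch,roll",C.as_euler("ZYX",degrees=True).round(2))
X=[]
for _ in range(3):
    p=viewer.capture("side"); W=cloud(p).reshape(-1,3); im=p["image"].reshape(-1,3).astype(int)
    ok=~np.isnan(W[:,0]); X.append(np.c_[C.inv().apply(W[ok]-s["position"]),im[ok].sum(1)])
X=np.vstack(X); np.save("inhand.npy",X)
m=(abs(X[:,1])<.035)&(abs(X[:,0])<.08)&(X[:,2]<.045)&(X[:,2]>-.02)&(X[:,3]>330); Q=X[m]
for sgn in(1,-1):
    q=Q[abs(Q[:,1]-sgn*.028)<.007]; print("wall",sgn,len(q),"y",np.median(q[:,1]).round(4))
    for z0 in np.arange(-.015,.04,.006):
        b=q[(q[:,2]>=z0)&(q[:,2]<z0+.006)]
        if len(b)>5: print("  z",z0.round(3),len(b),"x",b[:,0].min().round(4),np.percentile(b[:,0],[2,98]).round(4),b[:,0].max().round(4))
q=Q[(abs(Q[:,1]-np.sign(0)*0)<.04)]; print("z pct",np.percentile(q[:,2],[1,5,50,95,99]).round(4))
im=p["image"]; pr=lambda c: project(p,C.apply(c)+s["position"])
o=cv2.resize(im[90:200,210:320],(600,600),interpolation=cv2.INTER_CUBIC)
box=np.array([[sx*.056,sy*.028,z] for z in(-.012,.028) for sx,sy in((1,1),(1,-1),(-1,-1),(-1,1))])
for c in ((pr(box)-[210,90]+.5)*600/110): cv2.circle(o,tuple(int(v) for v in c),3,(0,0,255),-1)
import sys; cv2.imwrite(sys.argv[1],o)
E
python3 inhand.py pics/s6.png
```

```text
t 11.6 pos [0.519  0.1684 0.2024] q [ 0.274  0.284  2.045 -0.416  0.413 -0.849] F [ 0.5  0.1 -1.9] M [ 0.12  0.24 -0.01] w 0.0559
[[-0.892  0.1    0.441]
 [ 0.089  0.995 -0.045]
 [-0.443 -0.001 -0.896]]
d [-0.065  0.022 -0.064] r [-0.007 -0.017  0.001]
yaw,pitch,roll [1.743e+02 2.631e+01 3.000e-02]
wall 1 1017 y 0.0265
  z -0.009 153 x -0.0561 [-0.0552  0.0537] 0.0551
  z -0.003 165 x -0.0574 [-0.0553  0.0538] 0.0554
  z 0.003 137 x -0.0573 [-0.0546  0.0514] 0.0532
  z 0.009 138 x -0.0568 [-0.0554  0.0532] 0.0542
  z 0.015 155 x -0.0567 [-0.0529  0.0524] 0.0548
  z 0.021 132 x -0.0571 [-0.0547  0.0534] 0.0547
  z 0.027 130 x -0.0572 [-0.0552  0.0533] 0.0546
wall -1 365 y -0.0254
  z -0.009 6 x -0.0558 [-0.0558 -0.0526] -0.0526
  z -0.003 10 x -0.0559 [-0.0559 -0.0494] -0.0491
  z 0.003 11 x -0.0572 [-0.0572 -0.0508] -0.0508
  z 0.009 18 x -0.0569 [-0.0567  0.0411] 0.0436
  z 0.015 99 x -0.0567 [-0.0557  0.0432] 0.0514
  z 0.021 121 x -0.0563 [-0.0557  0.043 ] 0.0468
  z 0.027 100 x -0.055 [-0.0542  0.054 ] 0.0553
z pct [-0.0084 -0.006   0.0166  0.0307  0.032 ]
```

View pics/s6.png

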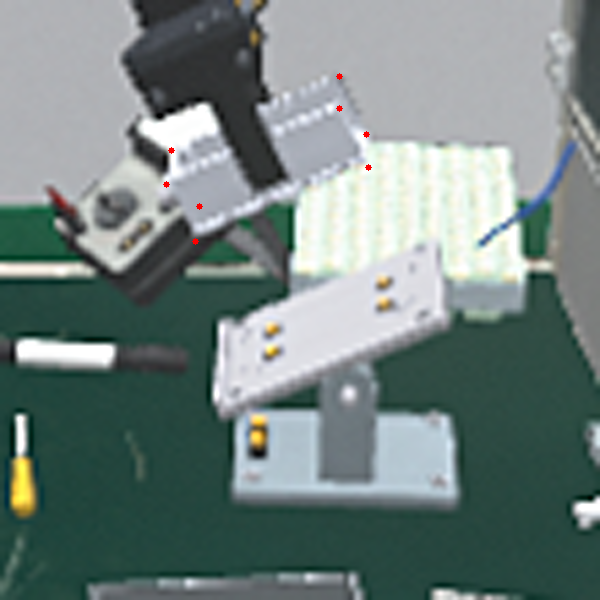

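```bash
python3 st.py .5425 .1664 .1317 174.3 -26.4
```

```text
t 11.75 pos [0.5187 0.1681 0.2026] q [ 0.274  0.283  2.045 -0.415  0.415 -0.848] F [-0.2 -0.8 -2.5] M [0.1  0.27 0.06] w 0.056
[[-0.892  0.102  0.44 ]
 [ 0.091  0.995 -0.046]
 [-0.442 -0.001 -0.897]]
d [0.331 0.024 2.471] r [-0.018 -0.03  -0.021]
```

>>> apply_moves:
  series:
    - [0, 0, 0, 0.1, 0, 0.6, 1]
    - [0, 0, 0, 0.2, 0, 1.2, 1]
    - [0, 0, 0, 0.3, 0.02, 1.8, 1]
    - [0, 0, 0, 0.33, 0.02, 2.25, 1]
    - [0, -0.03, 0, 0.33, 0.02, 2.47, 1]

```text
time: 12.25
position: [0.5434, 0.1655, 0.1314]
tcp_rot: [0.05, 0.972, -0.012, 0.228]
force: [-0.3, 0.3, -1.8]
grip_width: 0.0558
```

```bash
cat > cmp.py <<'E'
# hand/platen relation in the side view: plane fit of the visible face, expressed in case frame; case centre in platen frame
from h import *; import sys
s=observe(); C=R.from_quat(s["tcp_rot"])*R.from_euler("X",180,degrees=True); pos=np.array(s["position"])
c=np.array([.5564,.165,.1035]); P=R.from_euler("ZY",[-5.7,-26.4],degrees=True)
print("t",round(s["time"],2),"case centre in platen frame mm",(P.inv().apply(pos+C.apply([-.001,0,-.0115])-c)*1e3).round(2),"rel rot deg",(P.inv()*C*R.from_euler("Z",180,degrees=True)).as_rotvec(degrees=True).round(2))
F=np.array(s["force"]);print("F platen",P.inv().apply(F-[.2,0,-2.4]).round(1),"M case frame",C.inv().apply(s["moment"]).round(2),"raw",F.round(1),np.round(s["moment"],2),"w",round(s["grip_width"],4))
if len(sys.argv)>1:
    p=viewer.capture("side"); o=cv2.resize(p["image"][110:190,230:310],(600,600),interpolation=cv2.INTER_CUBIC)
    def dot(X,col):
        for v in (project(p,X)-[230,110]+.5)*7.5: cv2.circle(o,tuple(int(t) for t in v),3,col,-1)
    dot(c+P.apply(np.array([[38,16,4],[38,-16,4],[-38,16,4],[-38,-16,4]])/1e3),(255,0,255))
    dot(c+P.apply(np.array([[56,28,0],[56,-28,0],[-56,28,0],[-56,-28,0]])/1e3),(0,160,0))
    dot(pos+C.apply([[x,y,-.0115] for x in(-.057,.055) for y in(-.028,.028)]),(0,0,255))
    cv2.imwrite(sys.argv[1],o)
E
python3 cmp.py pics/s7.png
```

```text
t 12.25 case centre in platen frame mm [ 1.73 -0.8  19.27] rel rot deg [-0.16 -0.03 -0.18]
F platen [-0.1  0.2  0.8] M case frame [-0.13 -0.29 -0.03] raw [-0.3  0.3 -1.8] [0.16 0.27 0.03] w 0.0558
```

View pics/s7.png

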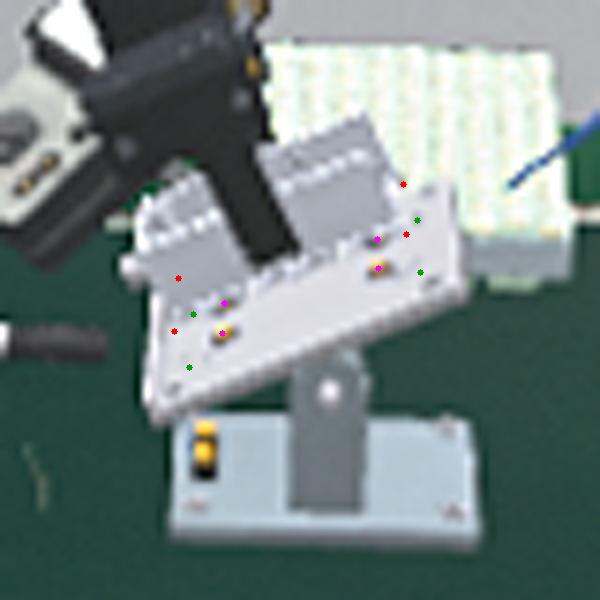

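>>> apply_moves:
  series:
    - [0, 0, 0, 0.02, 0.03, 0.1, 1]
    - [0, 0, 0, 0.02, 0.03, 0.2, 1]
    - [0, 0, 0, 0.02, 0.03, 0.3, 1]
    - [0, 0, 0, 0.02, 0.03, 0.4, 1]
    - [0, 0, 0, 0.02, 0.03, 0.4, 1]

```text
time: 12.8
position: [0.5479, 0.1675, 0.1219]
tcp_rot: [0.048, 0.972, -0.011, 0.23]
force: [0.4, -0.1, -2.7]
grip_width: 0.0555
```

```bash
python3 cmp.py
```

```text
t 12.8 case centre in platen frame mm [1.48 1.67 8.87] rel rot deg [ 0.01 -0.21  0.02]
F platen [ 0.1 -0.  -0.3] M case frame [-0.17 -0.26  0.01] raw [ 0.4 -0.1 -2.7] [0.17 0.24 0.09] w 0.0555
```

>>> apply_moves:
  series:
    - [0, 0, 0, 0, 0, 0.05, 1]
    - [0, 0, 0, 0, 0, 0.1, 1]
    - [0, 0, 0, 0, 0, 0.13, 1]
    - [0, 0, 0, 0, 0, 0.13, 1]
    - [0, 0, 0, 0, 0, 0.13, 1]

```text
time: 13.3
position: [0.5496, 0.1674, 0.1186]
tcp_rot: [0.048, 0.972, -0.011, 0.23]
force: [-0.1, -0.9, -3.1]
grip_width: 0.0559
```

```bash
python3 cmp.py
```

```text
t 13.3 case centre in platen frame mm [1.49 1.73 5.17] rel rot deg [ 0.02 -0.22  0.03]
F platen [-0.5 -0.9 -0.6] M case frame [-0.11 -0.27 -0.03] raw [-0.1 -0.9 -3.1] [0.14 0.26 0.02] w 0.0559
```

>>> apply_moves:
  series:
    - [0, 0, 0, 0.02, -0.04, 0, 1]
    - [0, 0, 0, 0.02, -0.05, 0.05, 1]
    - [0, 0, 0, 0.02, -0.05, 0.1, 1]
    - [0, 0, 0, 0.02, -0.05, 0.1, 1]
    - [0, 0, 0, 0.02, -0.05, 0.1, 1]

```text
time: 13.8
position: [0.5502, 0.1659, 0.1157]
tcp_rot: [0.048, 0.972, -0.011, 0.23]
force: [-3.5, 1.1, 2.3]
grip_width: 0.0553
```

```bash
python3 cmp.py
```

```text
t 13.8 case centre in platen frame mm [0.89 0.24 2.25] rel rot deg [ 0.02 -0.22  0.03]
F platen [-1.3  0.8  5.9] M case frame [-0.15 -0.54 -0.1 ] raw [-3.5  1.1  2.3] [ 0.24  0.52 -0.02] w 0.0553
```

>>> apply_moves:
  series:
    - [0, 0, 0, 0, 0, 0.03, 1]
    - [0, 0, 0, 0, 0, 0.06, 1]
    - [0, 0, 0, 0, 0, 0.06, 1]
    - [0, 0, 0, 0, 0, 0.06, 1]
    - [0, 0, 0, 0, 0, 0.06, 1]

```text
time: 14.3
position: [0.5511, 0.1658, 0.1141]
tcp_rot: [0.048, 0.972, -0.011, 0.23]
force: [-5.8, 2.1, 3.9]
grip_width: 0.0559
```

```bash
python3 cmp.py
```

```text
t 14.3 case centre in platen frame mm [0.95 0.26 0.42] rel rot deg [ 0.02 -0.22  0.03]
F platen [-2.7  1.5  8.3] M case frame [-0.2  -0.62 -0.11] raw [-5.8  2.1  3.9] [ 0.29  0.59 -0.01] w 0.0559
```

```bash
cat > avg.py <<'E'
from h import *
P=R.from_euler("ZY",[-5.7,-26.4],degrees=True); L=[]
for _ in range(6):
    viewer.capture("side"); s=observe(); L.append(np.r_[P.inv().apply(np.array(s["force"])-[0,0,-2.5]),P.inv().apply(s["moment"]),s["position"]])
L=np.array(L); print("t",s["time"],"mean",L.mean(0).round(3),"std",L.std(0).round(2))
E
python3 avg.py
```

```text
t 14.6 mean [-1.679  0.703  8.334  0.211  0.626 -0.055  0.551  0.166  0.114] std [0.51 0.26 0.39 0.02 0.04 0.02 0.   0.   0.  ]
```

>>> apply_moves:
  series:
    - [0, 0, 0, 0, 0, 0.02, 1]
    - [0, 0, 0, 0, 0, 0.04, 1]
    - [0, 0, 0, 0, 0, 0.04, 1]
    - [0, 0, 0, 0, 0, 0.04, 1]
    - [0, 0, 0, 0, 0, 0.04, 1]

```text
time: 15.1
position: [0.5515, 0.1657, 0.1133]
tcp_rot: [0.048, 0.972, -0.011, 0.23]
force: [-6.8, 1.2, 9.0]
grip_width: 0.0553
```

```bash
python3 cmp.py; python3 avg.py
python3 - <<'E'
from h import *
for n in("top0","side0"):
    W=np.load(n+".npz")["W"].reshape(-1,3); W=W[~np.isnan(W[:,0])]
    b=W[(W[:,0]>.33)&(W[:,0]<.68)&(W[:,1]>-.36)&(W[:,1]<.3)&(abs(W[:,2])<.012)]
    for _ in range(8):
        A=np.c_[b[:,:2],np.ones(len(b))]; k=np.linalg.lstsq(A,b[:,2],rcond=None)[0]; b=b[abs(A@k-b[:,2])<.003]
    print(n,len(b),"bench slope deg x,y",np.degrees(k[:2]).round(2),"z at stage",(k@[.556,.165,1]).round(4))
    q=W[(W[:,0]>.47)&(W[:,0]<.66)&(W[:,1]>.08)&(W[:,1]<.26)&(W[:,2]>.06)&(W[:,2]<.16)]
    u=q-[.5564,.165,.1035]; l=R.from_euler("ZY",[-5.7,-26.4],degrees=True).inv().apply(u)
    m=(abs(l[:,0])<.06)&(abs(l[:,1])<.055)&(abs(l[:,2])<.008); l=l[m]
    for _ in range(6):
        A=np.c_[l[:,:2],np.ones(len(l))]; k=np.linalg.lstsq(A,l[:,2],rcond=None)[0]; l=l[abs(A@k-l[:,2])<.004]
    print("  face rel to 26.4deg frame: pitch",np.degrees(k[0]).round(2),"roll",np.degrees(k[1]).round(2),"z mm",(k[2]*1e3).round(2))
E
```

```text
t 15.1 case centre in platen frame mm [ 0.96  0.25 -0.46] rel rot deg [ 0.02 -0.24  0.03]
F platen [-1.3  0.5 13.3] M case frame [-0.18 -0.9  -0.05] raw [-6.8  1.2  9. ] [0.27 0.88 0.03] w 0.0553
t 15.4 mean [-2.303  0.146 13.469  0.139  0.853 -0.046  0.551  0.166  0.113] std [0.56 0.39 0.37 0.03 0.03 0.03 0.   0.   0.  ]
top0 13565 bench slope deg x,y [ 0.08 -0.15] z at stage -0.0007
  face rel to 26.4deg frame: pitch 0.12 roll -0.07 z mm -1.68
side0 8212 bench slope deg x,y [0.06 0.08] z at stage 0.0036
  face rel to 26.4deg frame: pitch 0.14 roll 0.35 z mm 2.39
```

>>> apply_moves:
  series:
    - [0, 0, 0, 0, 0, 0.01, 1]
    - [0, 0, 0, 0, 0, 0.02, 1]
    - [0, 0, 0, 0, 0, 0.02, 1]
    - [0, 0, 0, 0, 0, 0.02, 1]
    - [0, 0, 0, 0, 0, 0.02, 1]

```text
time: 15.9
position: [0.5515, 0.1658, 0.1133]
tcp_rot: [0.048, 0.972, -0.011, 0.23]
force: [-13.9, 2.0, 18.0]
grip_width: 0.0558
```

```bash
python3 cmp.py pics/s8.png; python3 avg.py
```

```text
t 15.9 case centre in platen frame mm [ 0.98  0.27 -0.48] rel rot deg [ 0.02 -0.27  0.04]
F platen [-3.7  0.6 24.6] M case frame [-0.03 -1.13 -0.11] raw [-13.9   2.   18. ] [ 0.19  1.12 -0.09] w 0.0558
t 16.25 mean [-3.2390e+00  6.2000e-02  2.4333e+01  2.3000e-02  1.1530e+00 -6.7000e-02
  5.5100e-01  1.6600e-01  1.1300e-01] std [0.29 0.26 0.29 0.03 0.03 0.02 0.   0.   0.  ]
```

View pics/s8.png

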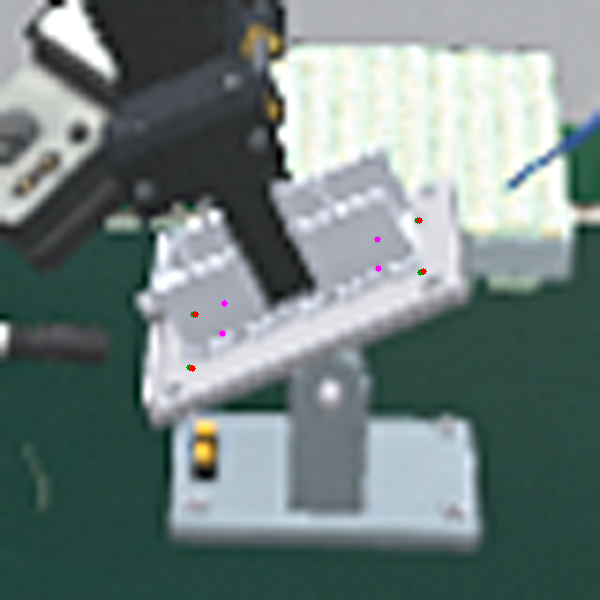

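Run:
```python
from h import *
c=np.array([.5564,.165,.1035]); P=R.from_euler("ZY",[-5.7,-26.4],degrees=True); X=[]
def ext(W,lab):
    l=P.inv().apply(W-c)
    q=l[(abs(l[:,1]+.027)<.007)&(l[:,2]>.012)&(l[:,2]<.036)&(abs(l[:,0])<.085)]
    # ends per height band (skip connector: |x| cap by band median)
    lo=[];hi=[]
    for z in np.arange(.012,.036,.004):
        b=q[(q[:,2]>=z)&(q[:,2]<z+.004)][:,0]
        if len(b)>10: lo.append(np.percentile(b,1));hi.append(np.percentile(b,99))
    print(lab,len(q),"lo",np.round(lo,4),"hi",np.round(hi,4),"y",np.median(q[:,1]).round(4))
for i in range(2):
    p=viewer.capture("side"); W=cloud(p).reshape(-1,3); W=W[~np.isnan(W[:,0])]; ext(W,"side")
    X.append(W)
W=np.vstack(X); l=P.inv().apply(W-c)
# platen's own extents, same picture: near edge strip
q=l[(abs(l[:,2])<.006)&(l[:,1]<-.035)&(l[:,1]>-.07)]; print("face x ends",np.percentile(q[:,0],[.5,99.5]).round(4),"y end",np.percentile(q[:,1],1).round(4),"z",np.median(q[:,2]).round(4))
p=viewer.capture("top"); W=cloud(p).reshape(-1,3); W=W[~np.isnan(W[:,0])]; l=P.inv().apply(W-c)
q=l[(abs(l[:,2])<.006)&(abs(l[:,1])<.07)&(abs(l[:,0])<.09)]; print("top face pts",len(q),np.percentile(q[:,0],[.5,99.5]).round(4),np.percentile(q[:,1],[.5,99.5]).round(4))
d=viewer.masks_of(p,"case"); print([(round(a["p"],2),a["box"]) for a in d])
im=cv2.resize(p["image"][140:206,145:211],(560,560),interpolation=cv2.INTER_CUBIC); cv2.imwrite("pics/t9.png",im)
```

```text
side 206 lo [-0.0498 -0.0529 -0.0522 -0.0541 -0.0508 -0.0537] hi [0.0556 0.0521 0.0549 0.0544 0.0548 0.0538] y -0.0277
side 199 lo [-0.0518 -0.0529 -0.0519 -0.0523 -0.0521 -0.0522] hi [0.0518 0.0564 0.0551 0.0535 0.0552 0.0539] y -0.0273
face x ends [-0.2369  0.4191] y end -0.0689 z 0.0013
top face pts 922 [-0.0177  0.0737] [-0.0585  0.06  ]
[(0.86, [164.3, 156.3, 24.0, 23.5]), (0.71, [296.6, 221.7, 27.9, 23.6])]
```

View pics/t9.png

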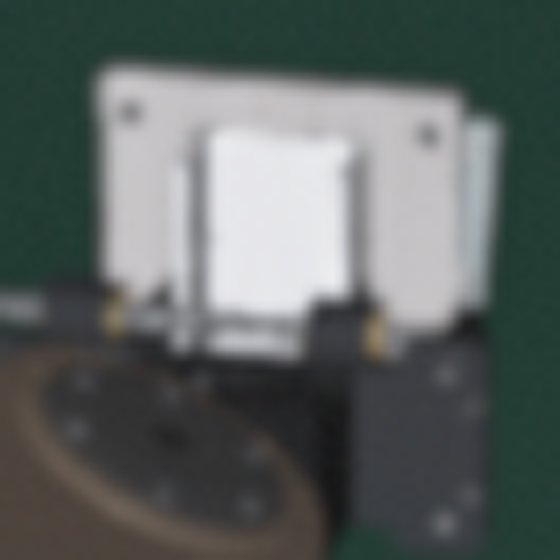

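>>> apply_moves:
  series:
    - [0, 0, 0, 0, 0, -0.008, 1]
    - [0, 0, 0, 0, 0, -0.008, 1]
    - [0, 0, 0, 0, 0, -0.008, 1]
    - [0, 0, 0, 0, 0, -0.008, 1]
    - [0, 0, 0, 0, 0, -0.008, 1]

```text
time: 16.95
position: [0.5515, 0.1658, 0.1133]
tcp_rot: [0.048, 0.972, -0.011, 0.23]
force: [-11.6, 1.4, 13.7]
grip_width: 0.0558
```

```bash
python3 cmp.py; python3 avg.py
```

```text
t 16.95 case centre in platen frame mm [ 0.98  0.27 -0.47] rel rot deg [ 0.02 -0.26  0.03]
F platen [-3.5  0.2 19.7] M case frame [-0.11 -1.03 -0.07] raw [-11.6   1.4  13.7] [ 0.23  1.02 -0.02] w 0.0558
t 17.25 mean [-2.834  0.217 20.543  0.082  1.031 -0.062  0.551  0.166  0.113] std [0.6  0.48 0.42 0.01 0.03 0.02 0.   0.   0.  ]
```

About 20 N steady, with the centre of pressure within about 5 mm of the middle. Handing in.

```bash
python3 -c "
from station import workorder
print(workorder.sign_off())"
```

```text
the job is handed in; nothing more can be done
None
```

I tipped the three spacers into the tray. The case is now pressed on the contact stage and still gripped, and I handed the job in at about 17 s of the 54 s allowed.

**Spacers:** After tipping, the two cameras together showed three in the tray, at about (.467, -.099), (.480, -.130) and (.526, -.138). The part of the case floor I could see was empty.

**Placement:** The case lies long way up the slope, connector end low. Its centre is within about 1 mm of the centre of the marks, and its tilt is about 0.2–0.3° from the fitted slope of 26.4°.

**Pressing:** The force into the face is steady at about 20 N, against the roughly 10 N the pins need. The last 0.6 mm of commanded push raised the force from 13 to 24 N without moving the case, so it is on the solid face. I then eased off to 20 N. The centre of pressure is within about 5 mm of the middle, and the grip reads 55.8 mm.

**Not confirmed:**
- The pins could not be seen under the case, so that all four are level is inferred from force and position.
- The two cameras disagreed by about 4 mm on the height of the face, so I set the contact height by force.
- About 3 N of sideways load along the slope remains.
- I saw no change in the stage's slope, but I did not measure it again after pressing.

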